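# Hold down the logger's recessed reset button

## Robot

A 7-joint arm with a two-finger parallel gripper is mounted at the origin on a cart in front of the work surface, level with it; the furniture and walls round the work are solid. World frame = base frame: x ahead of the robot, y to its left, z up, the work surface at z = 0. Lengths are in mm, angles in rad, forces in N, time in s.
With the tool pointing down it reaches from about 400 to 875 mm from the base axis. Payload 19.3 kg.
Tool frame: the origin (TCP) lies at the very end of the fingers, on their centre line; the grasp point (between the pads) lies 19 mm behind it (grip_point_offset is the z of the grasp point in the tool frame, in mm); z points along the fingers, y is the line along which they close (so a half turn about z gives the same grasp; the last joint's range is limited). The gripper opens to 85 mm and grips with 20 to 120 N. Pads are 22 mm wide; open, the fingers measure 114 mm over their backs; the gripper's body (76 mm by 85 mm) begins 54 mm behind the grasp point. The pads swing forward as they close: fully open they stand 13 mm farther back than shut.
Start: joints at [-1.271, 0.521, -0.036, 1.599, 0.021, 1.021, -0.113], TCP at [225.911, 582.734, 231.291] pointing down, gripper open.
Joint ranges: [-2.91, 2.91], [-0.3, 2.13], [-1.5, 1.42], [0.17, 2.43], [-1.26, 4.41], [0.16, 1.93], [-2.52, 2.52]. Speed limits (rad/s): [1.89, 1.89, 2.39, 2.39, 3.01, 3.01, 3.01].

## Interface

Orientations are given as a 3x3 rotation matrix whose columns are the frame's x, y, z axes.
In Python, from workcell import movep, movel, goto_joints, open_gripper, clamp, wait, inverse_kinematics, read_state, camera, PlanningError, finish_job, grip_point_offset gives the robot as it stands. Calls block until the motion is done:
- movep(position, orientation): joint-space move of the TCP to a pose.
- movel(position, frame=None, max_speed=150, guard=None): straight line of the TCP; frame=None keeps the orientation; max_speed is the mean speed in mm/s. With guard (N) it stops when the force on the tool has changed by that much, and returns True; else False.
- goto_joints(angles): joint-space move.
- open_gripper() and clamp(): open the fingers fully, or close them until they stop; the grip force is fixed at half the most.
- wait(seconds).
- inverse_kinematics(position, orientation): joint angles nearest the present ones, or None.
- read_state(): the state.
- camera(name): name is "scene" or "side" or "wrist"; returns a dict with "image" (480x640x3 uint8, blue, green, red), "range_z" (480x640 float32, mm along the optical axis (not along the pixel's ray), 0 where there is no reading), "fx", "fy", "cx", "cy" (pixels), "dist_coeffs" ([k1, k2, p1, p2, k3] as OpenCV has them; the pictures are not rectified), "cam_to_world" (4x4, takes a point from camera to world coordinates). Camera axes: x right, y up, looking along -z (the intrinsics and any distortion apply to the point x, -y, -z); pixel columns grow to the right and rows downward; lengths in mm; the calibration is good to about 2 mm. A picture is of the moment at which its call begins.
A pose or a line that the arm cannot do raises PlanningError and nothing moves.
- finish_job(): hands the job in; it is judged then, once.
The state is a dict: "time": time; "qpos": joint angles; "qvel": joint speeds; "joint_efforts": joint torques, N m; "eef_pos": TCP position; "tool_rot": TCP orientation; "ft_force": force on the tool from outside, world axes, zero at the start; "torque": the same for the moment, N m; "finger_gap": finger opening in mm; "gripper_force": force on a finger pad.
Only numpy, scipy, OpenCV 4.12 (cv2) and the standard library are available. Lean on these libraries where they do the work, as an engineer would, in place of code of your own. Each camera call takes 0.05 s, during which the arm holds its last target. There are 200 camera calls.

## Task

Turn the numbered dial on the temperature logger to 5 and let go of it; then take the stylus out of its stand, reach its thin steel end through the round hole in the top of the logger and press the recessed reset button fully down. Finish while still gripping the stylus and holding the button down, with the dial still at 5, and without shifting or knocking over the loose vial.

Things in the scene. Friction and masses are not known exactly. Their poses are not given: they have to be found in the camera images.
- logger: fixed box-shaped temperature logger, 120 (x) by 200 (y) by 55 mm high, grey with a white top panel; origin at the centre of its underside, x away from the robot at yaw 0, z up. On the panel (z = 55 mm): the dial at local x +12, y +45 mm; the round hole at local x +18, y -55 mm; a blank flat display at local x -30, y -55 mm
- dial_axis (a point): point on the upright axis of the round black ribbed dial, 18 mm above the panel. The dial is a sleeve 40 mm in diameter; its top is 30 mm above the panel; at its foot is a skirt 52 mm in diameter and 4 mm high
- dial (a joint): angle of the dial, rad. 0 = 1, 0.3 = 2, 0.6 = 3, 0.9 = 4, 1.2 = 5, 1.5 = 6, 1.8 = 7; stops at both ends. It grows as the dial is turned counter-clockwise seen from above. A sprung detent (under 0.1 N m) clicks in at every number and pulls the released dial to the nearest one. White mark on the dial; numbers 1 to 7 on the panel round the dial's near side, left to right seen from the robot. It starts at 1, 2 or 3
- aperture (a point): centre of the round hole in the panel, at the panel's surface, 55 mm above the worktop. The hole is 15 mm across and the panel 6 mm thick, with a wider space below it that the button nearly fills. A thin black ring 21 mm across is drawn round it
- reset_button (a joint): travel of the recessed reset button straight down, m: 0 = up, 0.005 = fully down. Its flat top, 21 mm across, lies 16 mm below the panel's surface, centred under the hole; the spring takes about 2 N to start and 5.6 N to bring fully down, against a rigid stop, and it springs back when released
- stylus_handle (a point): centre of the handle of the upright stylus. Round black handle 14 mm in diameter and 62 mm long (31 mm either way of this point), with a flange 20 mm across and 4 mm thick under it; below the flange a steel rod 6 mm in diameter, 58 mm long. The tip is 93 mm below this point, straight down the axis. 40 g
- stylus_tip (a point): lower end of the stylus's steel rod, z along the stylus
- stand_hole (a point): centre of the mouth of the round hole (11 mm across, right through) in the top of the fixed grey stand, a block 60 by 60 mm, 64 mm high on a base 76 mm square, 5 mm thick. The stylus hangs in it upright by its flange and is drawn straight up
- vial_used_0: small loose glass vial with a purple cap, 22 mm across and 47 mm high, standing alone on the worktop behind the stand (the other vials stand in a steel tray); origin at the centre of its foot. It is to be left standing where it is

How it is judged:
By the outcome, as a careful person would: the job done as asked, in the order asked, and still so for the second after the job is handed in, while the arm keeps its last pose, push and grip.
It also fails if it takes over 45 s, if anything falls off the work surface, if the arm or the gripper's body presses on something with over 40 N, if the wrist force passes 120 N, or if a joint passes its speed limit or range.

## Working session

There is one attempt and no reset: what is moved stays moved. The work goes in short steps, each a Python script; the robot and the scene stay as the last script left them, time stands still between calls to the robot, and variables do not carry over. Pictures are saved under pics/ and viewed, at most 10 in all, crops included, and the job is handed in when it is done.

```bash
ls; mkdir -p pics; python3 - <<'E'
from workcell import *
import cv2,numpy as np
print(grip_point_offset); s=read_state(); print(s)
for n in("scene","side","wrist"):
    c=camera(n); cv2.imwrite(f"pics/{n}0.png",c["image"]); np.savez(f"pics/{n}0.npz",**c)
    print(n,c["fx"],c["fy"],c["cx"],c["cy"],c["dist_coeffs"],np.round(c["cam_to_world"],3).tolist())
E
```

```text
pics
-18.700000000000003
{'time': 0.0, 'qpos': array([-1.27123205,  0.52199216, -0.03634866,  1.60001603,  0.02119568,
        1.02110452, -0.11278592]), 'qvel': array([-0.00053561,  0.00101688, -0.00124076, -0.00225835, -0.00027888,
       -0.0005268 ,  0.00020187]), 'joint_efforts': array([ 2.90063263e-04, -9.27114701e+01,  1.97947159e+00, -3.69944608e+01,
        1.77066098e-02,  7.71265535e-03, -4.01704244e-05]), 'eef_pos': array([225.77003179, 582.42718072, 230.73624183]), 'tool_rot': array([[-9.32419955e-01,  3.61376406e-01, -3.46539429e-04],
       [ 3.61376565e-01,  9.32419331e-01, -1.08107417e-03],
       [-6.75546365e-05, -1.13324636e-03, -9.99999356e-01]]), 'ft_force': array([ 0.25224176,  0.84595757, -0.14709526]), 'torque': array([-0.02595741, -0.04957329,  0.02494146]), 'gripper_force': 0.0, 'finger_gap': 85.52702257478009}
scene 589.4595800919769 589.4595800919769 314.0970889748387 230.24118876714513 [-0.18197837  0.          0.          0.          0.        ] [[0.665, 0.556, -0.499, -4.151], [-0.747, 0.493, -0.446, -638.236], [-0.002, 0.669, 0.743, 998.752], [0.0, 0.0, 0.0, 1.0]]
side 522.3204303116622 522.3204303116622 324.0238827656315 233.33003594724204 [-0.02863846  0.          0.          0.          0.        ] [[0.914, 0.163, -0.371, 265.136], [-0.405, 0.383, -0.83, -904.548], [0.006, 0.909, 0.416, 477.609], [0.0, 0.0, 0.0, 1.0]]
wrist 372.8832841494278 372.8832841494278 323.4778919258323 234.9472128545547 [-0.04392174  0.          0.          0.          0.        ] [[0.362, -0.884, -0.295, 150.514], [0.932, 0.343, 0.116, 611.354], [-0.002, -0.317, 0.948, 374.011], [0.0, 0.0, 0.0, 1.0]]
```

View pics/scene0.png

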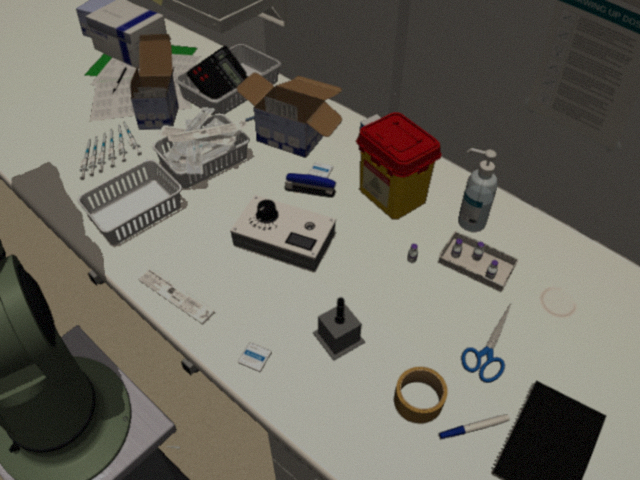

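View pics/side0.png

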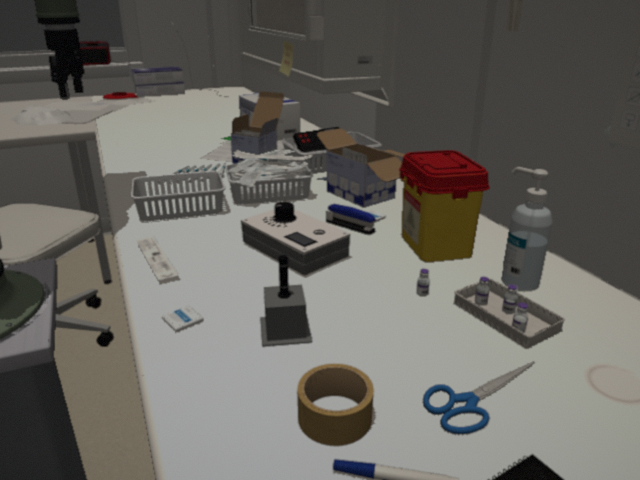

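The scene view shows the dial at about (266,205), the hole at (309,226), the stylus top at (340,300) and the vial at (413,252). The side view shows the same items: dial (285,205), hole (319,232), stylus top (283,259), vial (423,283).

```bash
cat > h.py <<'E'
from workcell import *
import cv2,numpy as np
def ray(c,uv):
    K=np.array([[c["fx"],0,c["cx"]],[0,c["fy"],c["cy"]],[0,0,1]])
    p=cv2.undistortPoints(np.array(uv,float).reshape(-1,1,2),K,c["dist_coeffs"])[:,0]
    T=c["cam_to_world"]; d=np.c_[p[:,0],-p[:,1],-np.ones(len(p))]@T[:3,:3].T
    return T[:3,3],d
def onplane(c,uv,z):
    o,d=ray(c,uv); return o+d*((z-o[2])/d[:,2])[:,None]
def project(c,P):
    T=c["cam_to_world"];q=(np.atleast_2d(P)-T[:3,3])@T[:3,:3]
    K=np.array([[c["fx"],0,c["cx"]],[0,c["fy"],c["cy"]],[0,0,1]])
    return cv2.projectPoints(q*[1,-1,-1],np.zeros(3),np.zeros(3),K,c["dist_coeffs"])[0][:,0]
def down(yaw):
    """tool pointing down, finger-closing axis (tool y) at angle yaw from world x"""
    y=np.array([np.cos(yaw),np.sin(yaw),0]);z=np.array([0,0,-1.]);return np.c_[np.cross(y,z),y,z]
def snap(n,f):
    c=camera(n);cv2.imwrite(f"pics/{f}.png",c["image"]);np.savez(f"pics/{f}.npz",**c);return c
E
python3 - <<'E'
from h import *
for n,pts in dict(scene=[((266,203),85),((309,226),55),((340,300),130),((413,248),47),((300,241),55)],side=[((285,206),85),((319,232),55),((283,258),130),((424,271),47),((300,239),55)]).items():
    c=dict(np.load(f"pics/{n}0.npz"))
    for p,z in pts: print(n,p,onplane(c,[p],z).round(1))
E
```

```text
scene (266, 203) [[600.3  41.9  85. ]]
scene (309, 226) [[632.2 -55.2  55. ]]
scene (340, 300) [[ 484.6 -263.8  130. ]]
scene (413, 248) [[ 737.2 -258.1   47. ]]
scene (300, 241) [[587.5 -69.8  55. ]]
side (285, 206) [[595.8  31.6  85. ]]
side (319, 232) [[635.  -52.4  55. ]]
side (283, 258) [[ 485.3 -266.6  130. ]]
side (424, 271) [[ 743.6 -255.4   47. ]]
side (300, 239) [[589.1 -67.7  55. ]]
```

```bash
python3 - <<'E'
from h import *
c=dict(np.load("pics/scene0.npz"));z=c["range_z"]
v,u=np.mgrid[0:480:3,0:640:3];o,d=ray(c,np.c_[u.ravel(),v.ravel()])
P=o+d*z[v,u].reshape(-1,1); ok=(z[v,u].ravel()>0)
P=P[ok];r=np.hypot(P[:,0],P[:,1]);a=np.degrees(np.arctan2(P[:,1],P[:,0]))
for lo in range(-40,75,10):
    print(lo,[int(P[(a>=lo)&(a<lo+10)&(r>=R)&(r<R+100),2].max(initial=-1)) for R in range(400,1000,100)])
T=c["cam_to_world"]
for n in[((600,0,300),np.pi/2)]: print(inverse_kinematics(n[0],down(n[1])))
E
```

```text
-40 [3, 65, 4, 10, 11, 672]
-30 [10, 129, 5, 5, 50, 663]
-20 [3, 56, 55, 48, 186, 219]
-10 [7, 58, 58, 4, 187, 187]
0 [3, 85, 85, 47, 113, 117]
10 [2, 3, 2, 111, 115, 119]
20 [2, 64, 108, 110, 143, 145]
30 [66, 48, 115, 109, 140, 187]
40 [66, 64, 58, 11, 148, 187]
50 [2, 61, 9, 9, 6, 5]
60 [-1, 0, 2, 3, 4, 3]
70 [-1, -1, -1, -1, -1, -1]
[-0.28276157  0.42865908  0.26355168  1.59565513 -0.11983421  1.13317868
  1.57967762]
```

```bash
python3 - <<'E'
from h import *
movep([600,-5,260],down(np.pi/2)); c=snap("wrist","w1"); s=read_state(); print(s["time"],s["eef_pos"])
print(project(c,[[600,40,85],[633,-54,55]]))
for y in (-120,-90,-60,-30,0,30,60,90,120):
    q=inverse_kinematics([600,40,75],down(np.radians(y))); print(y,None if q is None else np.round(q,2))
E
```

```text
2.675 [599.99907142  -4.11740384 259.90032177]
[[374.66141852 207.45639119]
 [273.61916704 232.46369636]]
-120 [-0.83  1.14  1.22  1.81 -1.2   1.15 -1.27]
-90 [-0.76  0.97  0.98  1.81 -1.    0.95 -0.89]
-60 [-0.63  0.83  0.73  1.81 -0.76  0.81 -0.56]
-30 [-0.56  0.79  0.6   1.8  -0.63  0.75 -0.14]
0 [-0.49  0.75  0.49  1.8  -0.51  0.72  0.28]
30 [-0.41  0.72  0.37  1.79 -0.38  0.69  0.69]
60 [-0.34  0.71  0.26  1.79 -0.27  0.68  1.11]
90 [-0.28  0.69  0.17  1.79 -0.17  0.67  1.56]
120 [-0.22  0.69  0.08  1.78 -0.08  0.67  2.  ]
```

View pics/w1.png

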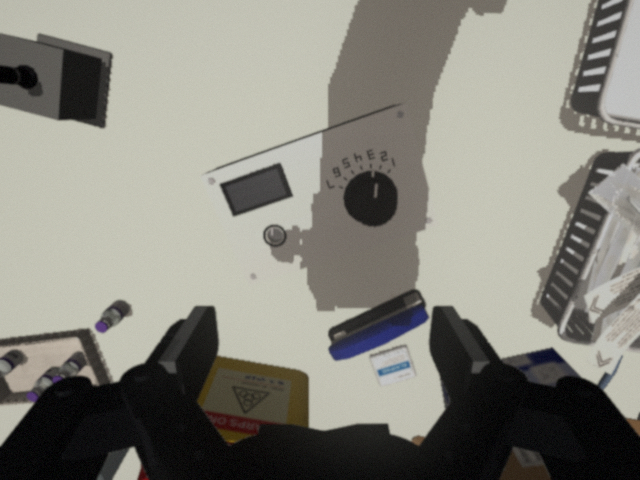

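```bash
cat > dial.py <<'E'
from h import *
def look(c,yaw=None,near=(600,40,85),hn=(633,-54,55)):
    im=c["image"];g=cv2.cvtColor(im,cv2.COLOR_BGR2GRAY)
    p=project(c,[near])[0]
    m=(g<60).astype(np.uint8)
    n,l,st,ce=cv2.connectedComponentsWithStats(m)
    i=min((i for i in range(1,n) if st[i,4]>400),key=lambda i:np.hypot(*(ce[i]-p)))
    cn=cv2.findContours((l==i).astype(np.uint8),cv2.RETR_EXTERNAL,cv2.CHAIN_APPROX_NONE)[0][0]
    h=cv2.convexHull(cn);blob=np.zeros_like(m);cv2.drawContours(blob,[h],-1,1,-1);blob=cv2.erode(blob,np.ones((5,5)))
    (e,ax,_)=cv2.fitEllipse(h); print("dial blob",e,ax,st[i])
    w=np.argwhere((blob>0)&(g>85))[:,::-1]; 
    mp=onplane(c,w,85)[:,:2]; _,_,V=np.linalg.svd(mp-mp.mean(0)); print("mark px",len(w),w.mean(0),"world",mp.mean(0))
    print("centre@85",onplane(c,[e],85),"@60",onplane(c,[e],60)); d=V[0]
    return e,mp,d
E
python3 - <<'E'
from dial import *
c=dict(np.load("pics/w1.npz"));e,mp,d=look(c)
C=onplane(c,[e],85)[0,:2];v=mp.mean(0)-C
if d@v<0:d=-d
print("mark angle",np.degrees(np.arctan2(d[1],d[0])),np.degrees(np.arctan2(v[1],v[0])))
im=c["image"];cv2.imwrite("pics/w1c.png",cv2.resize(im[140:260,220:420],None,fx=4,fy=4,interpolation=cv2.INTER_CUBIC))
g=cv2.cvtColor(im,cv2.COLOR_BGR2GRAY)
E
```

```text
dial blob (370.9258117675781, 198.10372924804688) (53.246986389160156, 54.642269134521484) [ 344  171   53   55 2218]
mark px 25 [375.   187.76] world [582.50190426  39.546631  ]
centre@85 [[591.61191573  36.37709184  85.        ]] @60 [[597.30200317  39.61105011  60.        ]]
mark angle -169.42969523938015 160.81628199047955
```

View pics/w1c.png

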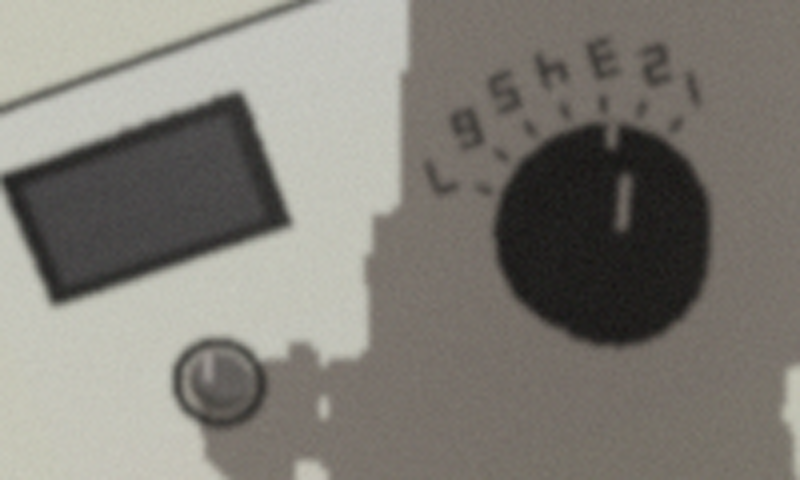

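The close view shows the mark at tick 3, so the dial needs +0.6 rad. The hole ring is at about (274.8, 235.5) px, and the panel's near edge runs from (207,173) to (401,104).

```bash
python3 - <<'E'
from dial import *
c=dict(np.load("pics/w1.npz"))
E=onplane(c,[(207,173),(401,104)],55)[:,:2];v=E[1]-E[0];yaw=np.arctan2(-v[0],v[1]);print("yaw",np.degrees(yaw),np.hypot(*v))
H=onplane(c,[(219/4+220-.4,382/4+140-.4)],55)[0]
R=np.array([[np.cos(yaw),-np.sin(yaw)],[np.sin(yaw),np.cos(yaw)]])
D=H[:2]+R@[-6,100];print("hole",H,"dial",D)
t=np.linspace(0,2*np.pi,60)
P=np.r_[np.c_[D[0]+20*np.cos(t),D[1]+20*np.sin(t),0*t+85],np.c_[D[0]+26*np.cos(t),D[1]+26*np.sin(t),0*t+59]]
p=project(c,P);print("pred bbox",p.min(0),p.max(0),"obs 344,171 .. 397,226")
# scene/side cross-check of the hole and the dial
for n in("scene","side"):
    k=dict(np.load(f"pics/{n}0.npz"));print(n,project(k,[H,[*D,85],[*D,55]]).round(1).tolist())
E
```

```text
yaw 19.0169819813495 188.21703494796503
hole [635.73250337 -53.39287587  55.        ] dial [597.47513276  39.19423767]
pred bbox [342.8071647  170.47352301] [397.88429356 226.45756758] obs 344,171 .. 397,226
scene [[309.5, 224.7], [266.0, 204.3], [266.8, 213.8]]
side [[319.5, 232.1], [284.5, 204.6], [284.8, 218.1]]
```

```bash
python3 - <<'E'
from dial import *
D=[597.5,39.2];y0=45
movep([*D,120],down(np.radians(y0)))
print("guard",movel([*D,66],max_speed=80,guard=8),read_state()["eef_pos"])
clamp();s=read_state();print(s["finger_gap"],s["gripper_force"],s["ft_force"],s["time"])
for k in range(1,5): movep([*D,66],down(np.radians(y0+34.4*k/4)))
s=read_state();print(s["eef_pos"],s["ft_force"],s["torque"],s["finger_gap"],np.degrees(np.arctan2(s["tool_rot"][1,1],s["tool_rot"][0,1])))
open_gripper()
movel([*D,200],max_speed=200)
c=snap("wrist","w2");print(read_state()["time"])
p=project(c,[[*D,85]])[0].astype(int);print(p)
im=c["image"];y,x=max(p[1]-75,0),max(p[0]-100,0);cv2.imwrite("pics/w2c.png",cv2.resize(im[y:y+150,x:x+200],None,fx=3,fy=3))
E
```

```text
guard False [597.73695908  39.13393262  66.23931794]
37.7239576072097 59.433154463768005 [-1.24289754  0.26717667  9.30057947] 4.75
[598.07853072  40.00389594  66.6524471 ] [1.80637658 4.06787877 6.59406516] [0.96707397 0.06837286 0.00422667] 37.63670810244785 79.49696977356119
7.15
[324 228]
```

View pics/w2c.png

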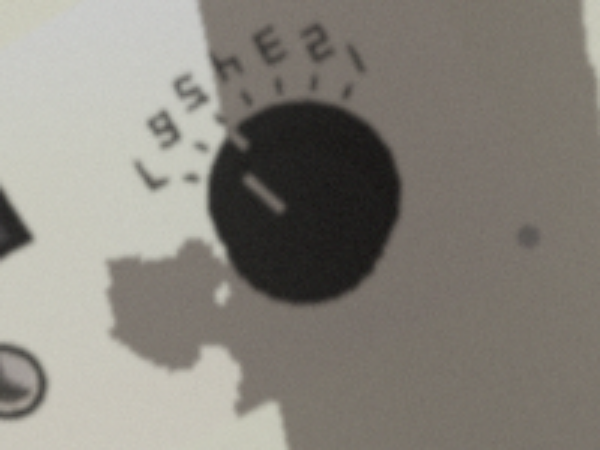

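The dial mark now lines up with the tick at 5. Next is the stylus.

```bash
python3 - <<'E'
from h import *
for y in (0,30,60,90): 
    a=inverse_kinematics([485,-265,80],down(np.radians(y)));b=inverse_kinematics([635.7,-53.4,108],down(np.radians(y)))
    print(y,*(None if q is None else np.round(q,2) for q in(a,b)))
movep([485,-265,215],down(np.radians(60)));c=snap("wrist","w3");print(read_state()["time"])
p=project(c,[[485,-265,130],[485,-265,68],[485,-265,64]]);print(p)
im=c["image"];q=p[0].astype(int);y,x=max(q[1]-100,0),max(q[0]-130,0);print(x,y)
cv2.imwrite("pics/w3c.png",cv2.resize(im[y:y+200,x:x+260],None,fx=3,fy=3))
E
```

```text
0 [ 0.11  0.67  0.41  1.92 -0.42  0.64  0.78] [-0.31  0.74  0.48  1.68 -0.44  0.82  0.36]
30 [ 0.17  0.65  0.32  1.92 -0.33  0.62  1.22] [-0.24  0.72  0.35  1.68 -0.32  0.8   0.78]
60 [ 0.23  0.63  0.22  1.92 -0.23  0.61  1.65] [-0.17  0.7   0.24  1.67 -0.22  0.79  1.22]
90 [ 0.31  0.62  0.12  1.91 -0.12  0.61  2.08] [-0.09  0.69  0.12  1.67 -0.11  0.79  1.66]
8.4333
[[321.55785555 241.13244979]
 [321.91380695 215.53311936]
 [321.93206363 214.22160583]]
191 141
```

View pics/w3c.png

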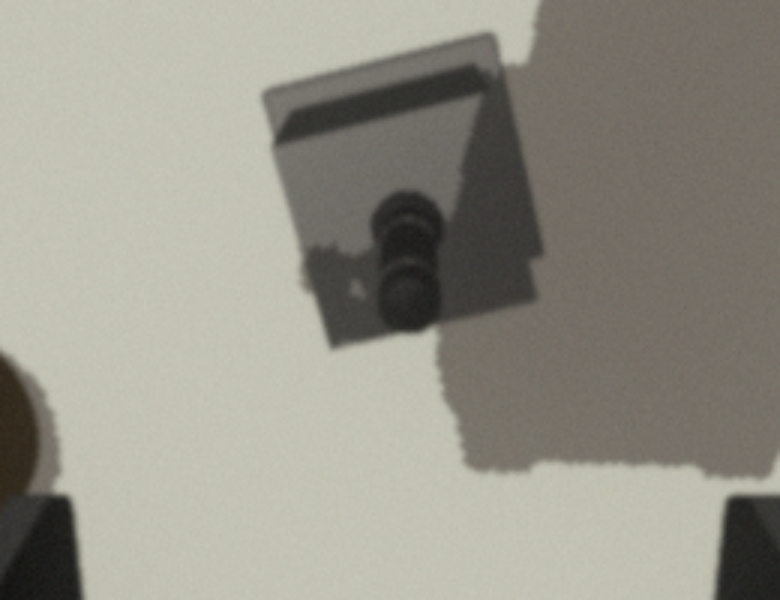

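The handle's top disc is centred at about (327.6, 240.7) px and the flange at about (326.6, 216.5), so the stylus sits a few mm to the right of my estimate.

```bash
python3 - <<'E'
from h import *
c=dict(np.load("pics/w3.npz"))
a=onplane(c,[(327.6,240.2)],130)[0];b=onplane(c,[(326.4,217)],68)[0];print(a,b)
S=(a+b)[:2]/2;Y=down(np.radians(60))
movel([*S,150],Y,max_speed=150)
print("guard",movel([*S,80],Y,max_speed=80,guard=6))
clamp();s=read_state();print(s["finger_gap"],s["gripper_force"],s["ft_force"],s["torque"],s["eef_pos"],s["time"])
E
```

```text
[ 486.39636462 -261.28682455  130.        ] [ 487.86813737 -262.47401317   68.        ]
guard False
12.443114339261568 58.33669424057007 [-0.63636281  0.76633812  5.02239121] [0.22054013 0.18418634 0.01994898] [ 487.21476183 -261.89367946   80.16009156] 10.7
```

```bash
python3 - <<'E'
from h import *
s=read_state();p=s["eef_pos"]
movel([487.1,-261.9,170],max_speed=100)
s=read_state();print(s["finger_gap"],s["gripper_force"],s["ft_force"],s["time"])
Y=down(np.radians(60))
movep([600,-90,170],Y)   # short of the hole, for a view
movel([635.7,-53.4,148],max_speed=100)
wait(.2);s=read_state();print(s["eef_pos"],s["time"])
H=[635.7,-53.4,55];T=[635.7,-53.4,74];out=[]
for n in("wrist","side","scene"):
    c=snap(n,n+"4");q=project(c,[H,T]);print(n,q.round(1).tolist())
    x,y=(q.mean(0)-[45,45]).astype(int);print(x,y);x,y=max(x,0),max(y,0)
    out.append(cv2.resize(c["image"][y:y+90,x:x+90],(264,264),interpolation=cv2.INTER_CUBIC))
cv2.imwrite("pics/m4.png",np.hstack(out))
E
```

```text
12.44929460195221 58.3517199754715 [ 0.06110363  0.95981758 -0.92062754] 11.75
[635.61420233 -53.90896469 148.38764369] 13.4917
wrist [[324.9, 236.7], [325.0, 246.5]]
279 196
side [[319.5, 232.1], [319.6, 223.2]]
274 182
scene [[309.4, 224.7], [309.4, 218.7]]
264 176
```

View pics/m4.png

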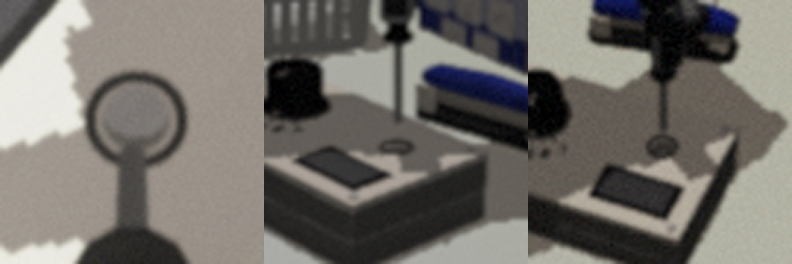

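All three views show the rod over the ring centre to within about 1 mm, so I can go down.

```bash
python3 - <<'E'
from h import *
X=[635.7,-53.2]
print("in",movel([*X,118],max_speed=60,guard=4));s=read_state();print(s["eef_pos"],s["ft_force"])
f0=s["ft_force"][2]
for z in np.arange(116,101,-1.):
    g=movel([*X,z],max_speed=20,guard=14);s=read_state();F=s["ft_force"]-[0,0,f0]
    print(z,g,s["eef_pos"].round(2),F.round(2),round(s["finger_gap"],2))
    if F[2]>11 or g: break
wait(.3);s=read_state();print(s["time"],s["eef_pos"],s["ft_force"],s["torque"])
E
```

```text
in False
[635.72533759 -53.27672178 117.94723178] [ 0.25480939  0.05310473 -0.34672701]
116.0 False [635.78 -53.19 116.16] [ 0.01  0.45 -0.36] 12.44
115.0 False [635.69 -53.2  115.  ] [-0.03 -0.1   0.33] 12.45
114.0 False [635.66 -53.17 113.92] [-0.42 -0.09  0.15] 12.81
113.0 False [635.81 -53.24 113.09] [-0.39  1.05  1.79] 12.27
112.0 False [635.77 -53.2  112.04] [0.88 0.79 2.86] 12.62
111.0 False [635.77 -53.19 111.01] [-1.12  0.96  3.99] 12.49
110.0 False [635.75 -53.19 110.03] [-0.12  0.25  4.56] 12.58
109.0 False [635.77 -53.17 109.02] [-0.21 -0.07  5.16] 12.25
108.0 False [635.8  -53.21 108.07] [0.03 0.11 5.89] 12.91
107.0 False [636.13 -53.29 107.74] [-2.07 -0.83 14.36] 12.5
17.0917 [636.10712605 -53.35322077 107.74535582] [-1.10703056  0.09467327 14.52557628] [0.05675955 0.41056581 0.00502966]
```

The force rose like a spring and then hit the hard stop at 14 N, so the button is fully down. One last check of the dial and vial.

```bash
python3 - <<'E'
from h import *
o=[]
a=dict(np.load("pics/scene0.npz"))["image"];c=snap("scene","s5")["image"]
print("vial diff",cv2.absdiff(a,c)[238:265,403:422].max(), cv2.absdiff(a,c)[238:265,403:422].mean())
d=snap("side","d5")["image"]
f=lambda i,y,x:cv2.resize(i[y:y+100,x:x+130],(390,300))
cv2.imwrite("pics/m5.png",np.hstack([f(c,180,230),f(d,180,235)]))
s=read_state();print(s["finger_gap"],s["gripper_force"],s["ft_force"])
E
```

```text
vial diff 23 10.946068875893438
12.208726246924508 59.74794387817383 [-1.09693213e+00 -9.55390061e-03  1.39772965e+01]
```

View pics/m5.png

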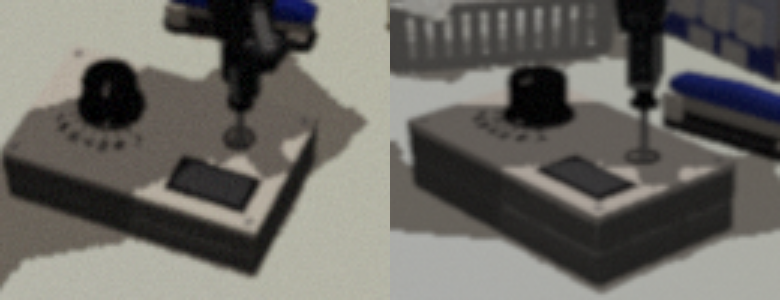

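The rod is seated in the hole at about (239,138) in the left half. The dial hasn't been touched since it was released at 5, and the vial area is unchanged apart from a small lighting change.

```bash
python3 -c "
from workcell import *
print(finish_job())"
```

```text
the job is handed in; nothing more can be done
None
```

I handed the job in at about 17 s of the 45 s: the dial was set to 5 and released, the stylus is still gripped with the reset button pressed to its stop at about 14 N, and the vial was left alone; no score came back.

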